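# Unlatch the stock case and fetch the crimp tin

### The arm

A 6-joint arm with a two-finger parallel gripper is mounted at the origin on the work surface; the furniture and walls round the work are solid. World frame = base frame: x ahead of the robot, y to its left, z up, the work surface at z = 0. Lengths are in m, angles in rad, forces in N, time in s.
With the tool pointing down it reaches from about 0.425 to 0.95 m from the base axis. Payload 3.5 kg.
Tool frame: the origin (TCP) lies midway between the tips of the shut fingers; the grasp point (between the pads) lies ctrl.grasp_offset behind it (ctrl.grasp_offset is the distance from the TCP to the grasp point, in m); x points along the fingers, y is the direction in which the jaws open and shut, and the axes are right-handed (so a half turn about x gives the same grasp; the last joint's range is limited). The gripper opens to 85 mm and grips with 20 to 120 N. Pads are 22 mm wide; open, the fingers measure 114 mm over their backs; the gripper's body (76 mm by 85 mm) begins 54 mm behind the grasp point. The pads swing forward as they close: fully open they stand 13 mm farther back than shut.
Start: joints at [-1.252, 0.286, 1.577, -0, 1.279, -0.15], TCP at [0.305, -0.602, 0.231] pointing down, gripper open.
Joint ranges: [-2.77, 2.77], [-0.9, 2.22], [0.21, 2.48], [-1.53, 4.67], [0.24, 2.81], [-2.84, 2.84]. Speed limits (rad/s): [2.79, 2.79, 3.14, 3.14, 3.14, 3.14].

### API

Orientations are given as a unit quaternion [x, y, z, w].
In Python, from plant import readout, read_camera, sign_off, ctrl gives the robot as it stands.
- The arm moves only by the tool drive_tool, never from a script. Its argument "steps" is a list of rows, each a list of 5 numbers: the shift along the tool's x, y, z in cm, then the turn about the tool's x in degrees, then the opening, from 0 (shut) to 1 (fully open). A call has 1 to 10 rows; each row shifts and turns the commanded pose from where the row before left it, along the tool's axes as they then stand; what a row does not reach is not made up. A row lasts 1/10 s, in which the tool goes at most 50 mm and 8.59 degrees, less where a joint would pass 70% of its speed; a pose out of reach is approached as far as the arm can. A call is refused whole if a number of a shift passes 5 or a number of a turn 8.59, either way. A call with a gripper value outside its range is refused whole. The fingers move at their own pace and stop on an object; "force" is the grip in N (left out, the last holds). Time passes only in rows, so rows that do not move let the fingers close. It gives the time, the measured TCP pose, the force and the opening at its end, in the units of the state.
- readout.get_state(): the state, without advancing time (a new reading comes with each control period).
- read_camera(name): name is "scene" or "side" or "wrist"; returns a dict with "frame" (400x640x3 uint8, red, green, blue), "vertical_fov" (degrees; the focal length in pixels is half the picture's height over the tangent of half this angle, whatever the lens; pixels are square), "cx", "cy" (the principal point, pixels), "eye" and "orientation" of the camera in the world. Camera axes: x right, y up, looking along -z (the intrinsics and any distortion apply to the point x, -y, -z); pixel columns grow to the right and rows downward; lengths in m; the calibration is good to about 2 mm. The wrist camera is an equidistant fisheye: a pixel r from the principal point sees the ray r / f radians off the axis. A picture is of the moment at which its call begins. There is no depth.
- sign_off(): hands the job in, once; it reports no verdict.
The state is a dict: "time": time; "qpos": joint angles; "dq": joint speeds; "joint_efforts": joint torques, N m; "eef_pos": TCP position; "tcp_rot": TCP orientation; "contact_force": force on the tool from outside, world axes, zero at the start; "wrist_torque": the same for the moment, N m; "opening": opening from 0.0 (shut) to 1.0 (fully open).
Only numpy, scipy, OpenCV 4.12 (cv2) and the standard library are available. Lean on these libraries where they do the work, as an engineer would, in place of code of your own. Each camera call takes 0.05 s, during which the arm holds its last target. There are 200 camera calls.

### The job

The tin is shut in the low wooden stock case with the clear panel. Turn the red quarter-turn latch lever all the way anticlockwise to release the panel, swing the panel up and over until it stops, leaning back past upright, then take out the tin and set it down gently, upright and wholly on the round black pad. Leave the beaker, the funnel and the two atomisers near the pad where they stand.

Things in the scene. Friction and masses are not known exactly. Their poses are not given: they have to be found in the camera images.
- case: low open-topped wooden box fixed to the table, outer size 150 (x) x 240 (y) x 60 (z) mm, walls 10 mm, floor 5 mm thick; origin at the centre of its underside, z up. Its panel is hinged along its -y wall and covers the whole top; the latch and pull tab are at its +y end. A small steel strike 12 mm wide juts inward from the top of the +y wall (case x within 25 mm of the middle).
- panel (a joint): hinge of the case's clear panel in a wooden frame: 0 = shut, grows as its +y edge swings up and over toward the case's -y side, about 1.57 = upright, 1.85 = stop. Stiff hinge: it stays where it is left; 4 N at the tab moves it. While the latch is less than about 1.25 rad turned, the cam under the panel holds it shut (2 to 3 mm of play at the tab). The panel is 150 x 240 mm and 6 mm thick; shut, its faces lie 61 and 67 mm above the table.
- panel_hinge (a point): middle of the hinge line (moves with the case, not with the panel); its axes turn with the panel. The hinge line runs along the case's x, 120 mm from its origin toward -y and 60 mm above the table.
- panel_tab (a point): middle of the underside of the outer edge of the brass pull tab, which is 80 mm wide (along x), 6 mm thick and overhangs the case's +y wall by 25 mm; 265 mm from the hinge line. Free space below it down to the table. Axes as the panel: y from hinge to tab, z out of its upper (outer) face.
- latch (a joint): cam latch turning in the panel, axis square to the panel: 0 = locked, lever points along the case's +y, to the tab; pi/2 = stop, released, lever points along the case's -x. It grows anticlockwise seen from above. Stays where it is left; about 2 N pushed sideways near the lever's end turns it.
- latch_axis (a point): point on the latch's axis at the half height of its lever, 82.5 mm above the table when the panel is shut; 205 mm from the hinge line, midway along case x. The hub is black, radius 15 mm, its top 91 mm above the table; y points along the lever.
- latch_tip (a point): end of the red lever at half height, 38 mm from the axis. The lever is a bar 12 mm wide, 17 mm high, its underside 74 mm above the table, 7 mm clear of the panel's face, panel shut.
- crimp_tin: round lidded tin, green lid, 59 mm diameter, 26 mm high, standing on the case's floor; origin at the centre of its underside, z up.
- pad: round flat black rubber pad fixed to the table, 130 mm diameter, 4 mm thick; origin at the centre of its underside.
- beaker: small glass beaker, 47 mm wide, 55 mm high, standing on the table (leave alone)
- funnel: small steel funnel, 57 mm wide, 56 mm high, mouth down on the table (leave alone)
- atomiser_1: glass atomiser with a black cap, 18 mm wide, 80 mm high, standing (leave alone)
- atomiser_3: glass atomiser with a golden cap, 18 mm wide, 80 mm high, standing (leave alone)

How it is judged:
On the way, in this order (a step that is already met when the one before it is completed fails the run):
1. the latch lever is turned fully to its released stop (within 0.2 rad) while the panel is still shut (value of joint latch above 1.37 rad and value of joint panel below 0.1 rad), for 0.2 s.
2. the panel stands open, leaning back past upright, with the tin still in the case (value of joint panel above 1.6 rad and height (world z) of crimp_tin below 0.02 m), for 0.2 s.
3. the tin is lifted clear out of the case (height (world z) of crimp_tin above 0.065 m), for 0.1 s.
At the end, for the whole second after the job is handed in: the panel stands open past upright (more than 1.57 rad) and still; the tin rests flat, upright (within 0.1 rad) and released on the round pad, not overhanging it (centre within 36 mm of the pad's centre) (value of joint panel above 1.57 rad and horizontal distance between crimp_tin and pad below 0.0365 m and height (world z) of crimp_tin below 0.009 m and angle between crimp_tin's own z axis and vertical below 0.1 rad and linear speed of crimp_tin below 0.02 m/s and velocity of joint panel below 0.05 rad/s); the robot touches nothing.
It fails at once if the tin is dropped or thrown (faster than 0.6 m/s while not held) (linear speed of crimp_tin above 0.6 m/s and contact force between the fingers and crimp_tin below 0.05 N).
It fails at once if a bystander (beaker, funnel or an atomiser) is moved more than 30 mm (distance of any of beaker, funnel, atomiser_1, atomiser_3 from where it was at the start of the episode above 0.03 m).
It also fails if it takes over 72 s, if anything falls off the work surface, if the arm or the gripper's body presses on something with over 40 N, if the wrist force passes 120 N, or if a joint passes its speed limit or range.

## Working session

There is one attempt and no reset: what is moved stays moved. The work goes in short steps, Python scripts to look and compute and a tool call to move; the robot and the scene stay as the last step left them, time stands still between calls to the robot, and variables do not carry over. Pictures are saved under pics/ and viewed, about 8 in all and at most 12, crops included, and the job is handed in when it is done.

Besides the shell and the picture viewer there is one more tool, called after "Request:" as name(argument=value, ...) on one line, values as JSON. drive_tool: Moves the arm, as the interface text tells. Its arguments: {"type":"object","properties":{"steps":{"type":"array","items":{"type":"array","items":{"type":"number"}}},"force":{"type":"number"}},"required":["steps"]}

```bash
ls; mkdir -p pics; python3 - <<'E'
from plant import readout, read_camera, ctrl
import cv2
s=readout.get_state();print(s);print(ctrl.grasp_offset)
for n in("scene","side","wrist"):
    c=read_camera(n);cv2.imwrite(f"pics/{n}0.png",c["frame"][:,:,::-1])
    print(n,{k:v for k,v in c.items() if k!="frame"})
E
```

```text
pics
{'time': 0.0, 'qpos': array([-1.25200848e+00,  2.87167445e-01,  1.57815476e+00,  2.18407533e-06,
        1.27861005e+00, -1.49999210e-01]), 'dq': array([ 1.48000873e-03, -1.64962377e-05,  4.11838484e-04, -5.81916166e-04,
        1.30265337e-03, -8.72654881e-05]), 'joint_efforts': array([ 5.89619849e-04, -4.05982983e+01, -2.92622674e+01, -6.18990998e-05,
        5.85749614e-03, -2.14435936e-06]), 'eef_pos': array([ 0.30478944, -0.60154106,  0.22995804]), 'tcp_rot': array([-0.6877018 , -0.16505173,  0.68783978, -0.16340315]), 'contact_force': array([ 0.24707372,  0.26574148, -0.88564765]), 'wrist_torque': array([ 0.019862  , -0.01133548,  0.02981902]), 'opening': 1.000208740166796}
0.0187
scene {'vertical_fov': 46.26978546961317, 'cx': 315.98702166807425, 'cy': 197.1369112212489, 'eye': array([0.86759576, 0.86294581, 0.73675612]), 'orientation': array([0.10964666, 0.45345453, 0.85870061, 0.21210814])}
side {'vertical_fov': 43.57832756250814, 'cx': 312.63670395863613, 'cy': 204.1195272012799, 'eye': array([-0.08328339, -0.74235322,  0.6253946 ]), 'orientation': array([ 0.47721368, -0.14320256, -0.2338924 ,  0.83489788])}
wrist {'vertical_fov': 65.70646984690485, 'cx': 320.75640913894114, 'cy': 200.4004637073916, 'eye': array([ 0.37785005, -0.56476905,  0.37168388]), 'orientation': array([-0.13653589,  0.08480188, -0.51645684,  0.84109389])}
```

View pics/scene0.png

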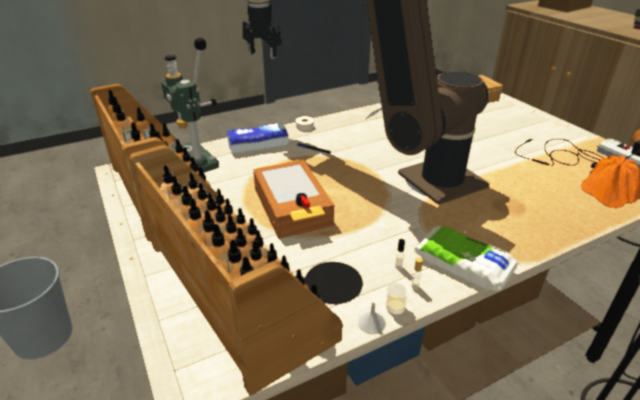

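View pics/side0.png

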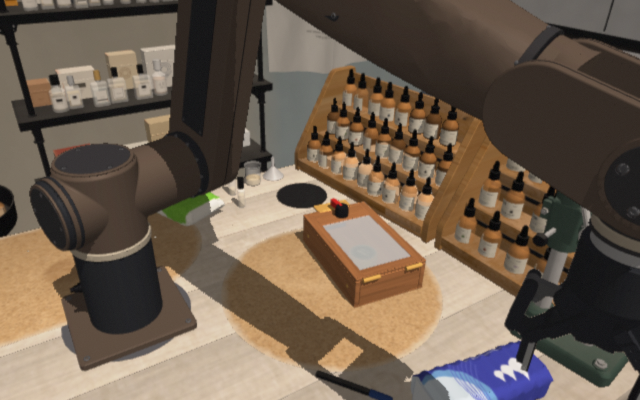

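Scene: case around (293,195), tab (308,213), latch (302,200), pad (333,283), funnel (372,318), beaker (397,299), atomisers (401,252) and (417,270). The side view shows the tin as a faint ring near (363,250). I'll zoom in for the corners.

```bash
python3 - <<'E'
import cv2,numpy as np
a=cv2.imread("pics/scene0.png")[150:250,245:345];b=cv2.imread("pics/side0.png")[195:305,298:428]
a=cv2.resize(a,None,fx=5,fy=5,interpolation=cv2.INTER_CUBIC);b=cv2.resize(b,None,fx=5,fy=5,interpolation=cv2.INTER_CUBIC)
a=cv2.resize(a,(360,360));b=cv2.resize(b,(430,364))
o=np.zeros((364,795,3),np.uint8);o[:360,:360]=a;o[:,365:]=b;cv2.imwrite("pics/crop1.png",o)
E
```

```text
(no output)
```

View pics/crop1.png

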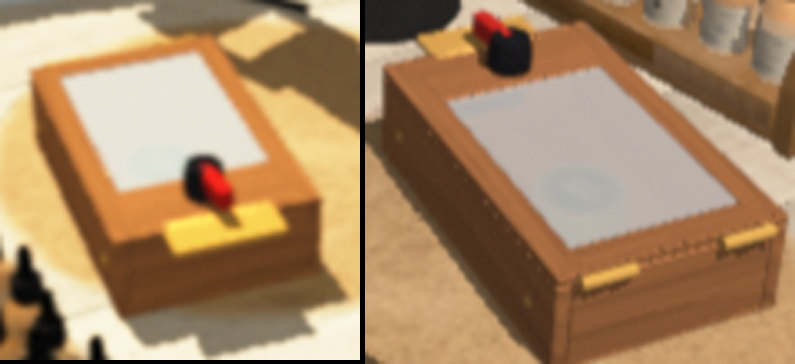

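```bash
cat > h.py <<'E'
import numpy as np
from scipy.spatial.transform import Rotation as R
from scipy.optimize import least_squares
META={}
def cam(c):
    return dict(f=200/np.tan(np.radians(c["vertical_fov"]/2)),cx=c["cx"],cy=c["cy"],eye=np.array(c["eye"]),R=R.from_quat(c["orientation"]).as_matrix())
S=cam(dict(vertical_fov=46.26978546961317,cx=315.98702166807425,cy=197.1369112212489,eye=[0.86759576,0.86294581,0.73675612],orientation=[0.10964666,0.45345453,0.85870061,0.21210814]))
D=cam(dict(vertical_fov=43.57832756250814,cx=312.63670395863613,cy=204.1195272012799,eye=[-0.08328339,-0.74235322,0.6253946],orientation=[0.47721368,-0.14320256,-0.2338924,0.83489788]))
def proj(c,p):
    q=(np.atleast_2d(p)-c["eye"])@c["R"]
    return np.c_[c["cx"]-c["f"]*q[:,0]/q[:,2],c["cy"]+c["f"]*q[:,1]/q[:,2]]
def ray(c,u,v,fish=False):
    x,y=(u-c["cx"])/c["f"],(v-c["cy"])/c["f"]
    if fish:
        r=np.hypot(x,y);k=np.tan(r)/r if r>1e-9 else 1;x,y=x*k,y*k
    return c["R"]@np.array([x,-y,-1.])
def onz(c,u,v,z,fish=False):
    d=ray(c,u,v,fish);return c["eye"]+d*(z-c["eye"][2])/d[2]
E
python3 - <<'E'
from h import *
a=lambda u,v:(245+u/3.6,150+v/3.6)
b=lambda u,v:(298+(u-365)/3.308,195+v/3.308)
C={'pp':(.075,.12),'mp':(-.075,.12),'pm':(.075,-.12),'mm':(-.075,-.12)}
so={'pp':a(112,242),'mp':a(320,198),'pm':a(32,72),'mm':a(195,38)}
do={'mm':b(557,280),'pm':b(783,213),'mp':b(385,68),'pp':b(580,22)}
def P(t,q,z=.067):
    c,s=np.cos(t[2]),np.sin(t[2]);return [t[0]+c*q[0]-s*q[1],t[1]+s*q[0]+c*q[1],z]
def res(t):
    return np.concatenate([(proj(cm,P(t,C[k]))[0]-o[k]) for cm,o in((S,so),(D,do)) for k in C])
r=least_squares(res,[.55,0,0],loss='soft_l1');print(r.x,np.round(r.fun if 0 else res(r.x),1).reshape(-1,2).tolist())
t=r.x
print('tin',onz(D,*b(581,190),.031),onz(S,*a(160,160),.031))
print('tab',P(t,(0,.145)),'axis',P(t,(0,.085)),'hinge',P(t,(0,-.12)))
print('pad',onz(S,333,283,.004),onz(D,301,195,.004))
for n,u,v,z in(('funnel',372,327,0),('beaker',397,308,0),('at1',401,265,0),('at3',416,282,0)):print(n,onz(S,u,v,z))
E
```

```text
[ 0.44775698 -0.08565433 -0.13501607] [[0.2, -0.6], [0.7, -0.9], [-1.2, -1.8], [4.5, -1.6], [0.9, -1.3], [-1.4, -1.9], [2.1, -0.3], [-0.1, -0.8]]
tin [ 0.44868305 -0.09807996  0.031     ] [ 0.44904102 -0.09709766  0.031     ]
tab [np.float64(0.4672748867036365), np.float64(0.058026053077383025), 0.067] axis [np.float64(0.4591985127459604), np.float64(-0.0014278970327296636), 0.067] hinge [np.float64(0.4316042350572337), np.float64(-0.20456222657561476), 0.067]
pad [0.49490266 0.22465192 0.004     ] [0.4860157  0.21244806 0.004     ]
funnel [4.84245373e-01 3.63467114e-01 1.11022302e-16]
beaker [0.41125085 0.34599689 0.        ]
at1 [3.26472468e-01 2.43807769e-01 1.11022302e-16]
at3 [0.32990908 0.30383365 0.        ]
```

```bash
cat >> h.py <<'E'
CASE=[0.4477,-0.0857,-0.135]
def c2w(x,y,z=0,t=None):
    t=t or CASE
    c,s=np.cos(t[2]),np.sin(t[2]);return np.array([t[0]+c*x-s*y,t[1]+s*x+c*y,z])
def delta(p,yaw_of_y=None):
    "remaining shift in tool axes (cm) and turn (deg) to world TCP p with tool y along +-yaw; shifts in present axes and in final axes"
    from plant import readout
    s=readout.get_state();M=R.from_quat(s["tcp_rot"]).as_matrix();d=(np.array(p)-s["eef_pos"])*100
    print('t %.2f'%s["time"],'tcp',np.round(s["eef_pos"],4),'open %.3f'%s["opening"],'F',np.round(s["contact_force"],1),'q6 %.2f'%s["qpos"][5])
    yy=np.degrees(np.arctan2(M[1,1],M[0,1]))
    print('yaw y %.1f'%yy,'now',np.round(d@M,2),'xaxis',np.round(M[:,0],3))
    if yaw_of_y is not None:
        e=(yy-np.degrees(yaw_of_y)+90)%180-90   # turning + about x(down) reduces world yaw
        print('turn',round(e,1),'after turn',np.round(d@(M@R.from_euler('x',e,degrees=True).as_matrix()),2))
E
python3 - <<'E'
from h import *
delta(c2w(.0,.15,.26),CASE[2])
E
```

```text
t 0.15 tcp [ 0.3048 -0.6017  0.2302] open 1.003 F [ 0.2 -0.4 -0.3] q6 -0.15
yaw y -63.1 now [ -2.87 -51.93 -44.57] xaxis [-0.001  0.002 -1.   ]
turn -55.4 after turn [ -2.87   7.21 -68.05]
```

Request:
drive_tool(steps=[[-0.5, 0, 0, -8, 0], [-0.5, 0, 0, -8, 0], [-0.5, 0, 0, -8, 0], [-0.5, 0, 0, -8, 0], [-0.5, 0, 0, -8, 0], [-0.4, 0, 0, -8, 0], [0, 0.6, -4, -7.4, 0], [0, 0.6, -4.5, 0, 0], [0, 0.6, -4.5, 0, 0], [0, 0.6, -4.5, 0, 0]])

```text
time: 1.15
eef_pos: [0.3573, -0.432, 0.2598]
tcp_rot: [0.533, 0.465, -0.533, 0.465]
contact_force: [0.3, -0.2, -0.1]
opening: 0.002
```

Request:
drive_tool(steps=[[0, 0.6, -4.5, 0, 0], [0, 0.6, -4.5, 0, 0], [0, 0.6, -4.5, 0, 0], [0, 0.6, -4.5, 0, 0], [0, 0.6, -4.5, 0, 0], [0, 0.6, -4.5, 0, 0], [0, 0.6, -4.5, 0, 0], [0, 0.6, -4.5, 0, 0], [0, 0.6, -4.5, 0, 0], [0, 0, 0, 0, 0]])

```text
time: 2.15
eef_pos: [0.4656, -0.0352, 0.2601]
tcp_rot: [0.531, 0.467, -0.531, 0.466]
contact_force: [-0.3, -0.6, -0.5]
opening: -0.002
```

```bash
python3 - <<'E'
from h import *
from plant import read_camera
import cv2
delta(c2w(.0,.15,.26),CASE[2])
c=read_camera("wrist");cv2.imwrite("pics/w1.png",c["frame"][:,:,::-1])
W=cam(c);np.savez("pics/w1.npz",**W)
print(W["eye"],W["R"].tolist())
E
```

```text
t 2.15 tcp [ 0.4656 -0.0352  0.2601] open -0.002 F [-0.3 -0.6 -0.5] q6 -0.17
yaw y -7.3 now [ 0.03 -1.02 -9.76] xaxis [-0.     0.002 -1.   ]
turn 0.4 after turn [ 0.03 -1.09 -9.76]
[0.47626674 0.04566727 0.40187765] [[0.9918474658879628, 0.12068939521921171, 0.04089834095959896], [-0.12742899343491323, 0.9410640428737036, 0.3133054720913204], [-0.0006753101446963158, -0.3159628729642475, 0.9487713143136166]]
```

View pics/w1.png

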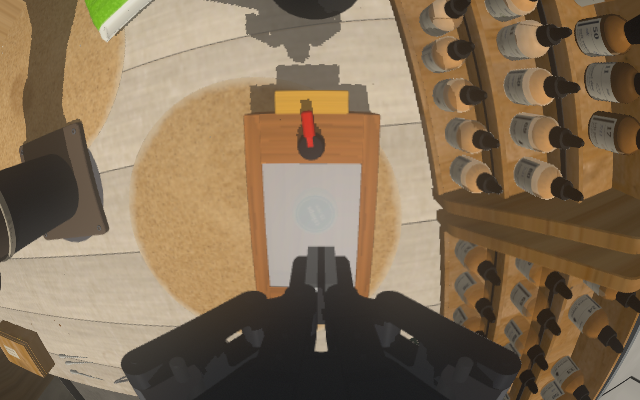

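The wrist view shows the tab edges at (275..349, 91), the panel's +y corners at (245,115) and (380,115), the hub at about (311,147), the lever end at (307,108) and the tin ring at (314,212).

```bash
python3 - <<'E'
from h import *
W=np.load("pics/w1.npz")
t=CASE;c,s=np.cos(t[2]),np.sin(t[2])
for n,u,v,z in(('tabL',275,91,.067),('tabR',349,91,.067),('cL',245,115,.067),('cR',380,115,.067),('hub',311,146,.091),('tip',307,108,.091),('tin',314,212,.031),('glassTL',264,163,.067),('glassTR',361,164,.067)):
    p=onz(W,u,v,z,True);d=p[:2]-t[:2];print(n,np.round(p,4),'case',np.round([c*d[0]+s*d[1],-s*d[0]+c*d[1]],4))
E
```

```text
tabL [0.4291 0.0633 0.067 ] case [-0.0385  0.1452]
tabR [0.5072 0.0527 0.067 ] case [0.0403 0.1452]
cL [0.3925 0.0429 0.067 ] case [-0.072  0.12 ]
cR [0.5378 0.0235 0.067 ] case [0.0746 0.1203]
hub [0.4605 0.0017 0.091 ] case [0.0009 0.0883]
tip [0.4616 0.0404 0.091 ] case [-0.0031  0.1268]
tin [ 0.4497 -0.0912  0.031 ] case [ 0.0027 -0.0052]
glassTL [ 0.4048 -0.0134  0.067 ] case [-0.0523  0.0659]
glassTR [ 0.5115 -0.0284  0.067 ] case [0.0555 0.0653]
```

Request:
drive_tool(steps=[[2, 1, -3, 0.4, 0], [3, 1, -3.2, 0, 0], [4, 0.6, 0, 0, 0], [4, 0, 0, 0, 0], [3.5, 0, 0, 0, 0], [1.6, 0, 0, 0, 0], [0, 0, 0, 0, 0]])

```text
time: 2.9
eef_pos: [0.4969, 0.0171, 0.0759]
tcp_rot: [-0.533, -0.465, 0.536, -0.461]
contact_force: [-0.2, 0.3, 0.1]
opening: -0.001
```

```bash
sed -i 's/^CASE=.*/CASE=[0.4487,-0.0858,-0.135]/' h.py; python3 - <<'E'
from h import *
delta(c2w(.036,.115,.079),CASE[2])
E
```

```text
t 2.90 tcp [0.4969 0.0171 0.0759] open -0.001 F [-0.2  0.3  0.1] q6 -0.03
yaw y -8.2 now [-0.31  0.2  -0.65] xaxis [-0.007  0.001 -1.   ]
turn -0.5 after turn [-0.31  0.21 -0.65]
```

Request:
drive_tool(steps=[[-0.3, -0.5, -0.4, -0.5, 0], [0, -0.5, -0.35, 0, 0], [0, -0.7, -0.4, 0, 0], [0, -0.7, -0.4, 0, 0], [0, -0.8, -0.1, 0, 0], [0, -0.8, 0, 0, 0], [0, -0.4, 0.1, 0, 0], [0, -0.5, 0.2, 0, 0], [0, -0.3, 0.2, 0, 0], [0, -0.4, 0.2, 0, 0]])

```text
time: 3.9
eef_pos: [0.4453, 0.0348, 0.0823]
tcp_rot: [0.532, 0.465, -0.532, 0.466]
contact_force: [1.5, 0.3, 0.0]
opening: 0.004
```

Request:
drive_tool(steps=[[0, -0.3, 0.4, 0, 0], [0, -0.3, 0.4, 0, 0], [0, -0.3, 0.4, 0, 0], [0, -0.2, 0.4, 0, 0], [0, 0, 0.2, 0, 0], [0, 0, 0, 0, 0]])

```text
time: 4.5
eef_pos: [0.4319, 0.0203, 0.0821]
tcp_rot: [0.534, 0.466, -0.532, 0.463]
contact_force: [2.4, 8.5, -1.2]
opening: 0.001
```

```bash
python3 - <<'E'
from h import *
from plant import read_camera
import cv2
delta(c2w(-.032,.085+.015,.079),CASE[2])
c=read_camera("wrist");cv2.imwrite("pics/w2.png",cv2.resize(c["frame"][80:400,160:480,::-1],(480,480)))
E
```

```text
t 4.50 tcp [0.4319 0.0203 0.0821] open 0.001 F [ 2.4  8.5 -1.2] q6 -0.06
yaw y -7.8 now [ 0.31 -0.1   0.29] xaxis [ 0.     0.006 -1.   ]
turn -0.1 after turn [ 0.31 -0.1   0.29]
```

View pics/w2.png

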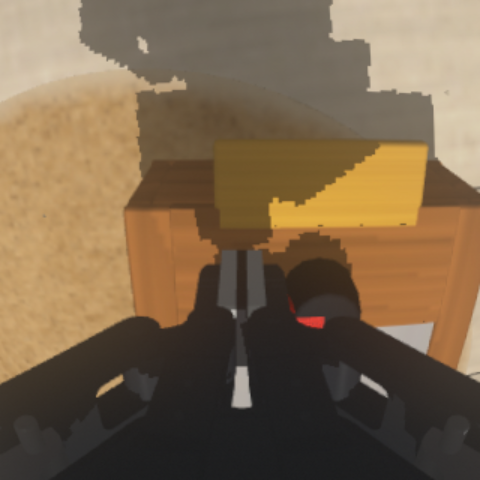

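Request:
drive_tool(steps=[[0, 0, 0.3, 0, 0], [0, 0, 0, 0, 0], [0, 0, 0, 0, 0]])

```text
time: 4.85
eef_pos: [0.4318, 0.0199, 0.0822]
tcp_rot: [0.536, 0.467, -0.53, 0.462]
contact_force: [3.3, 18.5, 0.4]
opening: -0.0
```

Request:
drive_tool(steps=[[0, 0, -1, 0, 0], [-1, 0, -1, 0, 0], [-3, 0, 0, 0, 0], [-4, 1, -1, 0, 1], [0, 1.5, -1, 0, 1], [0, 0.6, 0, 0, 1], [0, 0, 0, 0, 1], [0, 0, 0, 0, 1]])

```text
time: 5.65
eef_pos: [0.4664, 0.0509, 0.161]
tcp_rot: [-0.531, -0.466, 0.533, -0.465]
contact_force: [0.8, -0.9, -0.3]
opening: 0.848
```

```bash
python3 - <<'E'
from h import *
from plant import read_camera
import cv2
delta(c2w(0,.139,.040),CASE[2])
c=read_camera("wrist");cv2.imwrite("pics/w3.png",c["frame"][:,:,::-1])
W=cam(c);np.savez("pics/w3.npz",**W)
E
```

```text
t 5.65 tcp [0.4664 0.0509 0.161 ] open 0.848 F [ 0.8 -0.9 -0.3] q6 0.03
yaw y -7.6 now [12.1   0.13 -0.12] xaxis [-0.004 -0.    -1.   ]
turn 0.1 after turn [12.1   0.13 -0.12]
```

View pics/w3.png

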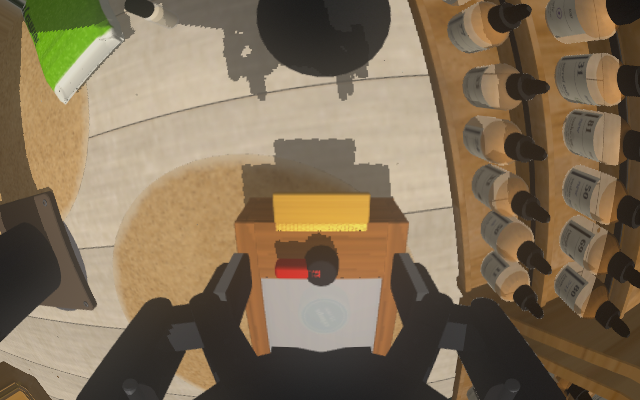

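The lever now points along case -x at (275–310, 268), so the latch is released. The tab spans u 274..370 at v about 195. The pad's near rim is at v=76 and its sides are at u=257 and 390.

```bash
python3 - <<'E'
from h import *
W=np.load("pics/w3.npz")
t=CASE;c,s=np.cos(t[2]),np.sin(t[2])
for n,u,v,z in(('tabL',274,195,.067),('tabR',370,195,.067),('padL',257,17,.004),('padR',390,15,.004),('padB',325,76,.004),('tin',324,315,.031)):
    p=onz(W,u,v,z,True);d=p[:2]-t[:2];print(n,np.round(p,4),'case',np.round([c*d[0]+s*d[1],-s*d[0]+c*d[1]],4))
E
```

```text
tabL [0.4299 0.0632 0.067 ] case [-0.0387  0.1452]
tabR [0.5064 0.0531 0.067 ] case [0.0385 0.1454]
padL [0.4276 0.2242 0.004 ] case [-0.0626  0.3043]
padR [0.5541 0.2097 0.004 ] case [0.0646 0.307 ]
padB [0.4838 0.1547 0.004 ] case [0.0024 0.243 ]
tin [ 0.4505 -0.0922  0.031 ] case [ 0.0027 -0.0061]
```

Request:
drive_tool(steps=[[2, 0.1, -0.1, 0, 1], [2, 0, 0, 0, 1], [0, 0, 0, 0, 1]])

```text
time: 6.0
eef_pos: [0.4655, 0.052, 0.1187]
tcp_rot: [-0.53, -0.468, 0.534, -0.463]
contact_force: [-0.1, 0.6, 0.2]
opening: 1.003
```

```bash
python3 - <<'E'
from h import *
delta(c2w(0,.139,.040),CASE[2])
E
```

```text
t 6.00 tcp [0.4655 0.052  0.1187] open 1.003 F [-0.1  0.6  0.2] q6 0.03
yaw y -7.7 now [ 7.87  0.26 -0.02] xaxis [-0.008  0.001 -1.   ]
turn 0.1 after turn [ 7.87  0.25 -0.02]
```

Request:
drive_tool(steps=[[1.5, 0.1, 0, 0, 1], [1.5, 0, 0, 0, 1], [1.2, 0, 0, 0, 1], [0.8, 0, 0, 0, 1], [0, 0, 0, 0, 1]])

```text
time: 6.5
eef_pos: [0.4689, 0.0519, 0.0713]
tcp_rot: [-0.532, -0.466, 0.533, -0.465]
contact_force: [0.1, 0.2, 0.6]
opening: 1.0
```

Request:
drive_tool(steps=[[1, 0, 0, 0, 1], [1, 0, 0, 0, 1], [0.8, 0, 0, 0, 1], [0, 0, 0, 0, 1]])

```text
time: 6.9
eef_pos: [0.4713, 0.0518, 0.0519]
tcp_rot: [-0.53, -0.468, 0.534, -0.464]
contact_force: [-17.4, 0.9, 50.5]
opening: 1.005
```

Request:
drive_tool(steps=[[0, 0, 0, 0, 0.8], [0, 0, 0, 0, 0.8], [0, 0, 0, 0, 0.8], [0, 0, 0, 0, 0.8]], force=40)

```text
time: 7.3
eef_pos: [0.4677, 0.0524, 0.0541]
tcp_rot: [-0.526, -0.471, 0.537, -0.461]
contact_force: [-28.4, 0.9, 71.4]
opening: 0.899
```

```bash
python3 - <<'E'
from h import *
delta(c2w(0,.139,.040),CASE[2])
# arc of the grasp from the hinge: radius r0, angle a0
r=np.hypot(.259,.004);a0=np.arctan2(.004,.259)
th=np.r_[np.radians([0,4,10]),np.arange(.35,1.9,.15)]
y=r*np.cos(th+a0);z=r*np.sin(th+a0)
print(np.round(np.c_[th[1:],-np.diff(z)*100,-np.diff(y)*100],2).tolist())
E
```

```text
t 7.30 tcp [0.4677 0.0524 0.0541] open 0.899 F [-28.4   0.9  71.4] q6 0.03
yaw y -7.5 now [1.41 0.   0.05] xaxis [-0.02   0.001 -1.   ]
turn 0.2 after turn [1.41 0.   0.05]
[[0.07, -1.81, 0.09], [0.17, -2.69, 0.37], [0.35, -4.37, 1.24], [0.5, -3.51, 1.65], [0.65, -3.22, 2.16], [0.8, -2.87, 2.62], [0.95, -2.44, 3.02], [1.1, -1.96, 3.35], [1.25, -1.44, 3.6], [1.4, -0.89, 3.78], [1.55, -0.31, 3.87], [1.7, 0.27, 3.87], [1.85, 0.85, 3.79]]
```

Request:
drive_tool(steps=[[-1, 0, 0, 0, 1], [-1.5, 0, 0, 0, 1], [-1, 0, 0, 0, 1], [0, 0, 0, 0, 1], [0, 0, 0, 0, 1]])

```text
time: 7.8
eef_pos: [0.4697, 0.0519, 0.0788]
tcp_rot: [-0.532, -0.466, 0.532, -0.465]
contact_force: [0.2, -0.0, 0.4]
opening: 0.998
```

```bash
python3 - <<'E'
from h import *
from plant import read_camera,readout
import cv2
for i in range(3):
    c=read_camera("wrist");delta(c2w(0,.139,.040),CASE[2])
cv2.imwrite("pics/w4.png",c["frame"][:,:,::-1]);W=cam(c);np.savez("pics/w4.npz",**W)
E
```

```text
t 7.85 tcp [0.4693 0.0519 0.0784] open 1.005 F [-0.2  0.9 -0.5] q6 0.03
yaw y -7.6 now [ 3.84 -0.18  0.02] xaxis [-0.002  0.    -1.   ]
turn 0.1 after turn [ 3.84 -0.18  0.02]
t 7.90 tcp [0.4692 0.0519 0.0783] open 1.002 F [ 0.8 -0.5  0.3] q6 0.03
yaw y -7.6 now [ 3.83 -0.17  0.02] xaxis [-0.002  0.    -1.   ]
turn 0.1 after turn [ 3.83 -0.17  0.02]
t 7.95 tcp [0.4691 0.0519 0.0782] open 1.000 F [ 0.3 -0.1 -0. ] q6 0.03
yaw y -7.6 now [ 3.82 -0.16  0.02] xaxis [-0.002  0.    -1.   ]
turn 0.1 after turn [ 3.82 -0.16  0.02]
```

View pics/w4.png

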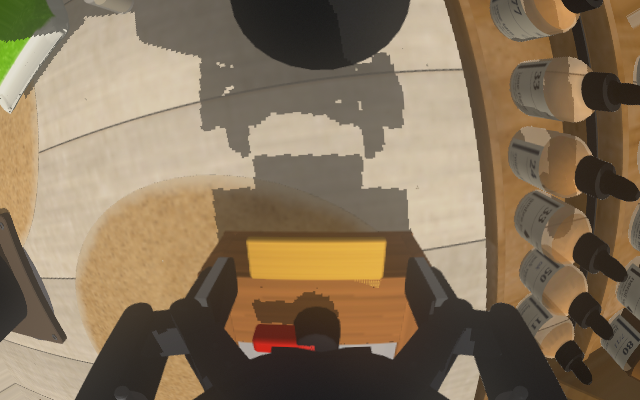

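```bash
python3 - <<'E'
from h import *
W=np.load("pics/w4.npz")
t=CASE;c,s=np.cos(t[2]),np.sin(t[2])
for n,u,v,z in(('tabL',247.5,238,.067),('tabR',385.5,238,.067),('fL',235,262,.091),('fR',411,262,.091)):
    p=onz(W,u,v,z,True);d=p[:2]-t[:2];print(n,np.round(p,4),'case',np.round([c*d[0]+s*d[1],-s*d[0]+c*d[1]],4))
E
```

```text
tabL [0.4301 0.0657 0.067 ] case [-0.0389  0.1476]
tabR [0.506  0.0557 0.067 ] case [0.0378 0.148 ]
fL [0.4286 0.0641 0.091 ] case [-0.0401  0.1458]
fR [0.5143 0.0527 0.091 ] case [0.0464 0.146 ]
```

Request:
drive_tool(steps=[[0, -0.35, 0, 0, 1], [0, 0, 0, 0, 1], [0, 0, 0, 0, 1], [0.7, 0, 0, 0, 1], [0.7, 0, 0, 0, 1], [0.7, 0, 0, 0, 1], [0, 0, 0, 0, 1], [0, 0, 0, 0, 1]])

```text
time: 8.75
eef_pos: [0.4661, 0.0524, 0.0578]
tcp_rot: [-0.532, -0.466, 0.532, -0.465]
contact_force: [-0.3, 0.0, -0.2]
opening: 0.999
```

Request:
drive_tool(steps=[[0.5, 0, 0, 0, 1], [0.5, 0, 0, 0, 1], [0, 0, 0, 0, 1]])

```text
time: 9.05
eef_pos: [0.4658, 0.0524, 0.0475]
tcp_rot: [-0.532, -0.466, 0.533, -0.465]
contact_force: [-0.4, 0.1, -0.1]
opening: 1.001
```

Request:
drive_tool(steps=[[0.4, 0, 0, 0, 1], [0.4, 0, 0, 0, 1], [0, 0, 0, 0, 1], [0, 0, 0, 0, 0.8], [0, 0, 0, 0, 0.8], [0, 0, 0, 0, 0.8], [0, 0, 0, 0, 0.8]], force=50)

```text
time: 9.75
eef_pos: [0.4664, 0.0523, 0.0407]
tcp_rot: [-0.532, -0.466, 0.532, -0.466]
contact_force: [-2.3, -1.0, 5.0]
opening: 0.922
```

Request:
drive_tool(steps=[[-0.9, 0, 0.02, 0, 0.8], [-0.9, 0, 0.07, 0, 0.8], [-1.3, 0, 0.15, 0, 0.8], [-1.4, 0, 0.22, 0, 0.8], [0, 0, 0, 0, 0.8]])

```text
time: 10.25
eef_pos: [0.4657, 0.0468, 0.0871]
tcp_rot: [-0.532, -0.465, 0.532, -0.466]
contact_force: [-0.9, -4.0, -2.3]
opening: 0.914
```

```bash
python3 - <<'E'
from plant import read_camera
import cv2
import numpy as np
a=read_camera("scene")["frame"][100:300,220:420,::-1];b=read_camera("side")["frame"][100:300,260:460,::-1]
cv2.imwrite("pics/m5.png",cv2.resize(np.hstack([a,b]),(800,400),interpolation=cv2.INTER_CUBIC))
E
```

```text
(no output)
```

View pics/m5.png

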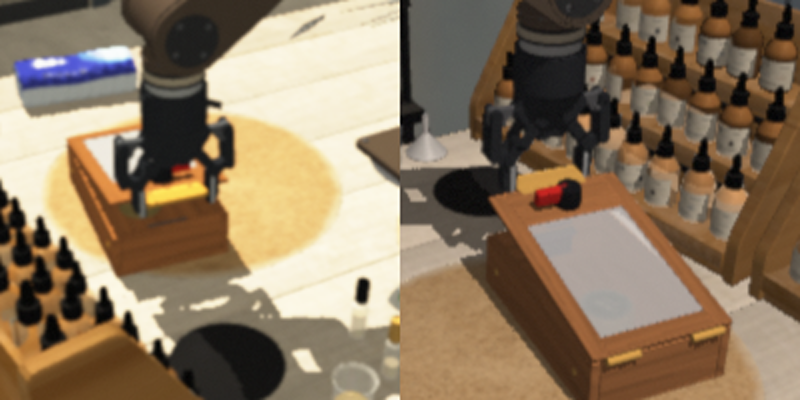

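The panel is lifting: both fingers hold the tab and it's tilted about 10°. I'll carry on along the arc.

Request:
drive_tool(steps=[[-2.2, 0, 0.55, 0, 0.8], [-2.2, 0, 0.7, 0, 0.8], [-1.75, 0, 0.8, 0, 0.8], [-1.75, 0, 0.85, 0, 0.8], [-1.6, 0, 1.05, 0, 0.8], [-1.6, 0, 1.1, 0, 0.8], [-1.45, 0, 1.25, 0, 0.8], [-1.4, 0, 1.35, 0, 0.8], [0, 0, 0, 0, 0.8]])

```text
time: 11.25
eef_pos: [0.4552, -0.0305, 0.2244]
tcp_rot: [-0.532, -0.464, 0.534, -0.466]
contact_force: [1.2, -5.4, -9.4]
opening: 0.911
```

```bash
python3 - <<'E'
from h import *
th=.8;a=th+np.arctan2(.004,.259);r=.259
delta(c2w(-.002,-.12+r*np.cos(a),.06+r*np.sin(a)-.024),CASE[2])
E
```

```text
t 11.25 tcp [ 0.4552 -0.0305  0.2244] open 0.911 F [ 1.2 -5.4 -9.4] q6 -0.15
yaw y -7.8 now [-0.01 -0.1  -0.18] xaxis [-0.    -0.004 -1.   ]
turn -0.0 after turn [-0.01 -0.1  -0.18]
```

Request:
drive_tool(steps=[[-1.25, 0, 1.48, 0, 0.8], [-1.2, 0, 1.54, 0, 0.8], [-1, 0, 1.65, 0, 0.8], [-0.95, 0, 1.7, 0, 0.8], [-0.74, 0, 1.78, 0, 0.8], [-0.7, 0, 1.82, 0, 0.8], [0, 0, 0, 0, 0.8]])

```text
time: 11.95
eef_pos: [0.4421, -0.128, 0.2817]
tcp_rot: [0.532, 0.466, -0.532, 0.465]
contact_force: [3.7, -1.8, -8.2]
opening: 0.905
```

```bash
python3 - <<'E'
from h import *
th=1.25;a=th+np.arctan2(.004,.259);r=.259
delta(c2w(-.002,-.12+r*np.cos(a),.06+r*np.sin(a)-.024),CASE[2])
E
```

```text
t 11.95 tcp [ 0.4421 -0.128   0.2817] open 0.905 F [ 3.7 -1.8 -8.2] q6 -0.37
yaw y -7.6 now [-0.13 -0.11 -0.05] xaxis [-0.     0.001 -1.   ]
turn 0.1 after turn [-0.13 -0.11 -0.05]
```

Request:
drive_tool(steps=[[-0.5, 0, 1.88, 0, 0.8], [-0.4, 0, 1.9, 0, 0.8], [-0.2, 0, 1.92, 0, 0.8], [-0.1, 0, 1.95, 0, 0.8], [0.05, 0, 1.94, 0, 0.8], [0.2, 0, 1.93, 0, 0.8], [0.35, 0, 1.9, 0, 0.8], [0.35, 0, 1.3, 0, 0.8], [0, 0, 0, 0, 0.8]])

```text
time: 12.85
eef_pos: [0.422, -0.2748, 0.287]
tcp_rot: [-0.531, -0.465, 0.534, -0.466]
contact_force: [-1.1, -2.0, 1.0]
opening: 0.8
```

```bash
python3 - <<'E'
from h import *
from plant import read_camera
import cv2
th=1.82;a=th+np.arctan2(.004,.259);r=.259
delta(c2w(-.002,-.12+r*np.cos(a),.06+r*np.sin(a)-.024),CASE[2])
a=read_camera("scene");b=read_camera("side")
a,b=a["frame"][60:310,200:450,::-1],b["frame"][60:310,220:470,::-1]
cv2.imwrite("pics/m6.png",cv2.resize(np.hstack([a,b]),(800,400),interpolation=cv2.INTER_CUBIC))
E
```

```text
t 12.85 tcp [ 0.422  -0.2748  0.287 ] open 0.800 F [-1.1 -2.   1. ] q6 -0.64
yaw y -7.7 now [ 0.1  -0.1  -0.31] xaxis [-0.002 -0.003 -1.   ]
turn 0.0 after turn [ 0.1  -0.1  -0.31]
```

View pics/m6.png

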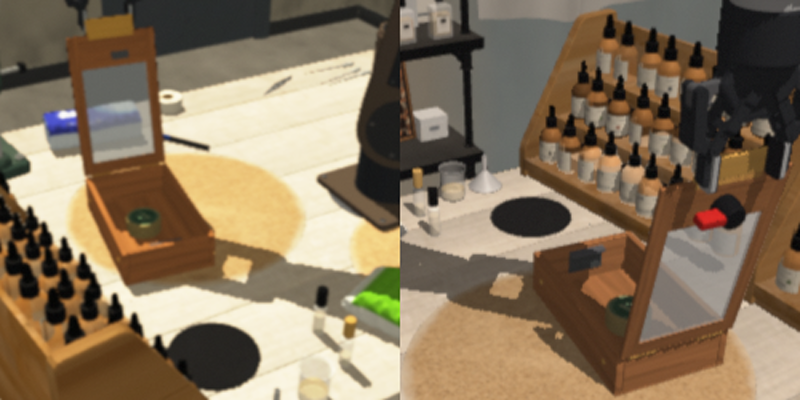

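Through the fingers, the panel now stands near or past upright. The fingers have slipped off the tab. I'll estimate the angle from the panel's top corners.

```bash
python3 - <<'E'
from h import *
o=[(S,(.075,.24,.001),(200+68/1.6,60+42/1.6)),(S,(-.075,.24,.001),(200+157/1.6,60+28/1.6)),(D,(-.075,.24,.007),(220+(662-400)/1.6,60+192/1.6))]
for th in(1.45,1.55,1.6,1.65,1.7,1.75,1.8,1.85):
    e=[]
    for c,(x,y,z),m in o:
        p=c2w(x,-.12+y*np.cos(th)-z*np.sin(th),.06+y*np.sin(th)+z*np.cos(th));e.append(np.round(proj(c,p)[0]-m,1).tolist())
    print(th,e)
E
```

```text
1.45 [[4.9, 6.7], [6.9, 7.6], [-25.1, -26.1]]
1.55 [[2.7, 2.7], [4.0, 3.8], [-17.6, -20.6]]
1.6 [[1.6, 1.0], [2.5, 2.3], [-13.7, -17.2]]
1.65 [[0.6, -0.3], [1.1, 1.0], [-9.8, -13.4]]
1.7 [[-0.4, -1.5], [-0.3, 0.0], [-5.8, -9.2]]
1.75 [[-1.3, -2.3], [-1.7, -0.8], [-1.8, -4.5]]
1.8 [[-2.2, -3.0], [-3.0, -1.3], [2.2, 0.6]]
1.85 [[-3.0, -3.3], [-4.3, -1.6], [6.2, 6.1]]
```

Request:
drive_tool(steps=[[0, 0, 0.6, 0, 1], [-1, 0, 0, 0, 1], [-3, 0, 0, 0, 1], [-4, 0, 0, 0, 1], [0, 0, -3, 0, 0], [0, 0, -4, 0, 0], [0, 0, -1.5, 0, 0], [0, 0, 0, 0, 0]])

```text
time: 13.75
eef_pos: [0.4336, -0.1927, 0.3663]
tcp_rot: [0.532, 0.466, -0.531, 0.467]
contact_force: [0.4, -0.6, -0.5]
opening: 0.333
```

```bash
python3 - <<'E'
from h import *
delta(c2w(0,-.115,.28),CASE[2])
E
```

```text
t 13.75 tcp [ 0.4336 -0.1927  0.3663] open 0.333 F [ 0.4 -0.6 -0.5] q6 -0.50
yaw y -7.4 now [8.63 0.04 0.71] xaxis [ 0.001 -0.    -1.   ]
turn 0.3 after turn [8.63 0.05 0.71]
```

Request:
drive_tool(steps=[[2, 0, 0, 0, 0], [3, 0, 0, 0, 0], [3, 0, 0, 0, 0], [0.6, 0, 0, 0, 0], [0, 0, 1.5, 0, 0], [0, 0, 1.5, 0, 0], [0, 0, 1, 0, 0], [0, 0, 0.8, 0, 0], [0, 0, 0.6, 0, 0], [0, 0, 0, 0, 0]])

```text
time: 14.75
eef_pos: [0.426, -0.249, 0.2801]
tcp_rot: [-0.532, -0.465, 0.533, -0.466]
contact_force: [0.2, 1.4, -0.2]
opening: 0.0
```

Request:
drive_tool(steps=[[0, 0, 0.5, 0, 0], [0, 0, 0.4, 0, 0], [0, 0, 0, 0, 0]])

```text
time: 15.05
eef_pos: [0.4249, -0.2567, 0.2796]
tcp_rot: [0.532, 0.466, -0.532, 0.465]
contact_force: [0.1, 2.2, -0.2]
opening: -0.005
```

Request:
drive_tool(steps=[[0, 0, 0.4, 0, 0], [0, 0, 0.4, 0, 0], [0, 0, 0, 0, 0]])

```text
time: 15.35
eef_pos: [0.4248, -0.2574, 0.2796]
tcp_rot: [0.537, 0.471, -0.527, 0.461]
contact_force: [2.6, 22.0, 5.3]
opening: 0.001
```

Request:
drive_tool(steps=[[0, 0, 0.3, 0, 0], [0, 0, 0.3, 0, 0], [0, 0, 0, 0, 0]])

```text
time: 15.65
eef_pos: [0.4247, -0.2578, 0.2796]
tcp_rot: [0.54, 0.475, -0.523, 0.457]
contact_force: [3.2, 37.3, 10.1]
opening: -0.001
```

Request:
drive_tool(steps=[[0, 0, -2, 0, 0], [0, 0, -4, 0, 0], [0, 0, -5, 0, 0], [0, 0, -5, 0, 0], [0, 0, -5, 0, 0], [0, 0, -1.5, 0, 0], [0, 0, 0, 0, 0], [0, 0, 0, 0, 0]])

```text
time: 16.45
eef_pos: [0.4531, -0.0481, 0.28]
tcp_rot: [-0.532, -0.465, 0.532, -0.466]
contact_force: [0.4, -0.5, -0.0]
opening: 0.001
```

```bash
python3 - <<'E'
from h import *
from plant import read_camera
import cv2
a=read_camera("wrist");np.savez("pics/w7.npz",**cam(a))
b=read_camera("side")["frame"][60:310,220:470,::-1]
cv2.imwrite("pics/m7.png",np.hstack([a["frame"][100:400,160:480,::-1],cv2.resize(b,(300,300))]))
delta(c2w(.002,-.006,.1),CASE[2])
E
```

```text
t 16.55 tcp [ 0.4531 -0.0489  0.2798] open 0.000 F [-0.4 -0.2 -0.4] q6 -0.20
yaw y -7.7 now [17.98  0.26  4.3 ] xaxis [ 0.    -0.001 -1.   ]
turn 0.0 after turn [17.98  0.26  4.3 ]
```

View pics/m7.png

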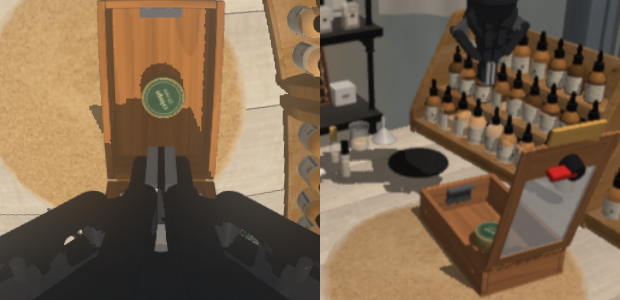

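The panel leans back at its stop. The tin lid is centred at wrist pixel (322,196), about 44 px across.

```bash
python3 - <<'E'
from h import *
W=np.load("pics/w7.npz")
t=CASE;c,s=np.cos(t[2]),np.sin(t[2])
for n,u,v,z in(('tin',322.5,197,.031),('L',301,197,.031),('R',345,197,.031),('wallTL',264,101,.06),('wallTR',378,101,.06)):
    p=onz(W,u,v,z,True);d=p[:2]-t[:2];print(n,np.round(p,4),'case',np.round([c*d[0]+s*d[1],-s*d[0]+c*d[1]],4))
p=onz(W,322.5,197,.031,True)
delta([p[0],p[1],.1],CASE[2]-np.pi/2)
E
```

```text
tin [ 0.4498 -0.0927  0.031 ] case [ 0.0021 -0.0067]
L [ 0.4216 -0.0889  0.031 ] case [-0.0265 -0.0067]
R [ 0.4795 -0.0966  0.031 ] case [ 0.0319 -0.0066]
wallTL [0.399  0.0418 0.06  ] case [-0.0665  0.1197]
wallTR [0.53   0.0244 0.06  ] case [0.0657 0.1202]
t 16.55 tcp [ 0.4531 -0.0489  0.2798] open 0.000 F [-0.4 -0.2 -0.4] q6 -0.20
yaw y -7.7 now [17.98  0.27  4.37] xaxis [ 0.    -0.001 -1.   ]
turn -90.0 after turn [17.98 -4.37  0.27]
```

Request:
drive_tool(steps=[[1, 0, 0, 8.5, 1], [1, 0, 0, 8.5, 1], [1, 0, 0, 8.5, 1], [1, 0, 0, 8.5, 1], [1, 0, 0, 8.5, 1], [1, 0, 0, 8.5, 1], [1, 0, 0, 8.5, 1], [1, 0, 0, 8.5, 1], [1, 0, 0, 8.5, 1], [1, 0, 0, 8.5, 1]])

```text
time: 17.55
eef_pos: [0.453, -0.0493, 0.1793]
tcp_rot: [-0.707, 0.019, 0.707, 0.019]
contact_force: [0.3, 0.2, 0.9]
opening: 1.001
```

Request:
drive_tool(steps=[[1, 1.4, -0.1, 5, 1], [2, 1.5, -0.1, 0, 1], [2, 1.4, 0, 0, 1], [2, 0, 0, 0, 1], [0, 0, 0, 0, 1], [0, 0, 0, 0, 1]])

```text
time: 18.15
eef_pos: [0.4503, -0.0916, 0.1098]
tcp_rot: [-0.705, 0.048, 0.706, 0.048]
contact_force: [0.3, -0.1, 0.1]
opening: 0.998
```

```bash
python3 - <<'E'
from h import *
delta([.4493,-.0927,.01],CASE[2]-np.pi/2)
E
```

```text
t 18.15 tcp [ 0.4503 -0.0916  0.1098] open 0.998 F [ 0.3 -0.1  0.1] q6 1.28
yaw y -97.7 now [9.98 0.13 0.08] xaxis [-0.001  0.    -1.   ]
turn 0.0 after turn [9.98 0.13 0.08]
```

Request:
drive_tool(steps=[[2, 0.1, 0.1, 0, 1], [2.5, 0, 0, 0, 1], [2.5, 0, 0, 0, 1], [1.5, 0, 0, 0, 1], [1, 0, 0, 0, 1], [0.5, 0, 0, 0, 1], [0, 0, 0, 0, 1]])

```text
time: 18.85
eef_pos: [0.4498, -0.0918, 0.0101]
tcp_rot: [0.706, -0.047, -0.705, -0.047]
contact_force: [1.3, -0.1, 0.3]
opening: 1.0
```

Request:
drive_tool(steps=[[0, 0, 0, 0, 0.5], [0, 0, 0, 0, 0.5], [0, 0, 0, 0, 0.5], [0, 0, 0, 0, 0.5], [0, 0, 0, 0, 0.5], [0, 0, 0, 0, 0.5]], force=40)

```text
time: 19.45
eef_pos: [0.4505, -0.092, 0.0111]
tcp_rot: [0.706, -0.047, -0.705, -0.047]
contact_force: [-1.5, 0.2, 6.1]
opening: 0.675
```

Request:
drive_tool(steps=[[-0.5, 0, 0, 0, 0.5], [-1.5, 0, 0, 0, 0.5], [-2, 0, 0, 0, 0.5], [-2.5, 0, 0, 0, 0.5], [-2.5, 0, 0, 0, 0.5], [-2, 0, 0, 0, 0.5], [-2, 0, 0, 0, 0.5], [-1, 0, 0, 0, 0.5], [0, 0, 0, 0, 0.5]])

```text
time: 20.35
eef_pos: [0.4501, -0.0918, 0.1511]
tcp_rot: [0.707, -0.047, -0.704, -0.047]
contact_force: [0.7, -0.6, -0.8]
opening: 0.679
```

```bash
python3 - <<'E'
from h import *
delta([.491,.2185,.15],CASE[2]-np.pi/2)
E
```

```text
t 20.35 tcp [ 0.4501 -0.0918  0.1511] open 0.679 F [ 0.7 -0.6 -0.8] q6 1.28
yaw y -97.6 now [  0.08 -31.3    0.07] xaxis [ 0.003 -0.001 -1.   ]
turn 0.1 after turn [  0.08 -31.3    0.12]
```

Request:
drive_tool(steps=[[0, -2, 0, 0, 0.5], [0, -3.5, 0, 0, 0.5], [0, -4, 0, 0, 0.5], [0, -4, 0, 0, 0.5], [0, -4, 0, 0, 0.5], [0, -4, 0, 0, 0.5], [0, -4, 0, 0, 0.5], [0, -3.5, 0.1, 0, 0.5], [0, -2.3, 0, 0, 0.5], [0, 0, 0, 0, 0.5]])

```text
time: 21.35
eef_pos: [0.489, 0.221, 0.1479]
tcp_rot: [-0.705, 0.046, 0.707, 0.046]
contact_force: [0.7, -0.8, -1.1]
opening: 0.678
```

```bash
python3 - <<'E'
from h import *
from plant import read_camera
import cv2
a=read_camera("scene");b=read_camera("side")
delta([.491,.2185,.01],CASE[2]-np.pi/2)
cv2.imwrite("pics/s8.png",a["frame"][:,:,::-1])
cv2.imwrite("pics/m8.png",np.hstack([cv2.resize(a["frame"][170:370,240:440,::-1],(400,400)),cv2.resize(b["frame"][100:300,200:400,::-1],(400,400))]))
E
```

```text
t 21.45 tcp [0.489  0.2187 0.1481] open 0.674 F [ 0.6 -0.5 -0.9] q6 1.93
yaw y -97.6 now [13.81 -0.03 -0.24] xaxis [-0.003 -0.001 -1.   ]
turn 0.2 after turn [13.81 -0.03 -0.24]
```

View pics/m8.png

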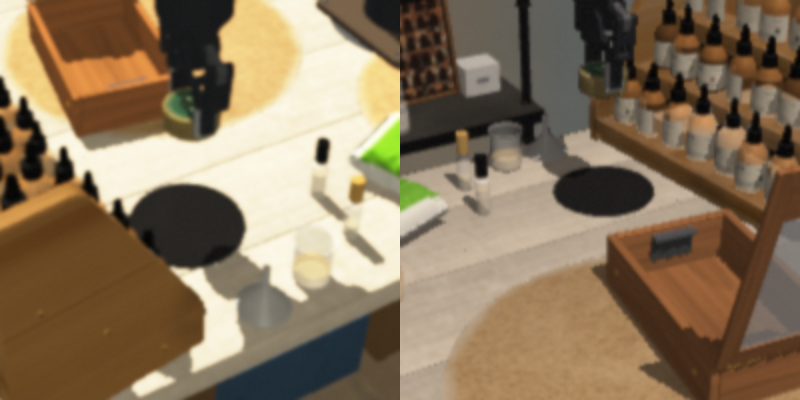

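Request:
drive_tool(steps=[[2, 0, -0.2, 0, 0.5], [3, 0, 0, 0, 0.5], [3, 0, 0, 0, 0.5], [2.5, 0, 0, 0, 0.5], [1.5, 0, 0, 0, 0.5], [0.8, 0, 0, 0, 0.5], [0.4, 0, 0, 0, 0.5], [0, 0, 0, 0, 0.5], [0, 0, 0, 0, 0.5]])

```text
time: 22.35
eef_pos: [0.493, 0.2187, 0.0189]
tcp_rot: [0.706, -0.047, -0.705, -0.047]
contact_force: [-0.4, 0.9, -1.3]
opening: 0.678
```

Request:
drive_tool(steps=[[0.2, 0, 0, 0, 0.5], [0.2, 0, 0, 0, 0.5], [0.2, 0, 0, 0, 0.5], [0, 0, 0, 0, 0.5], [0, 0, 0, 0, 0.5]])

```text
time: 22.85
eef_pos: [0.4919, 0.2186, 0.0116]
tcp_rot: [-0.705, 0.047, 0.706, 0.047]
contact_force: [-0.0, 0.2, -1.2]
opening: 0.681
```

Request:
drive_tool(steps=[[0.1, 0, 0, 0, 0.5], [0.1, 0, 0, 0, 0.5], [0, 0, 0, 0, 0.5], [0, 0, 0, 0, 0.5]])

```text
time: 23.25
eef_pos: [0.4921, 0.2186, 0.0102]
tcp_rot: [-0.706, 0.047, 0.706, 0.047]
contact_force: [-1.7, 0.7, 4.0]
opening: 0.68
```

Request:
drive_tool(steps=[[0, 0, 0, 0, 0.72], [0, 0, 0, 0, 0.78], [0, 0, 0, 0, 0.9], [0, 0, 0, 0, 1], [0, 0, 0, 0, 1], [0, 0, 0, 0, 1]])

```text
time: 23.85
eef_pos: [0.492, 0.2185, 0.0097]
tcp_rot: [-0.706, 0.047, 0.706, 0.047]
contact_force: [-0.9, 0.7, -0.9]
opening: 0.997
```

Request:
drive_tool(steps=[[-1, 0, 0, 0, 1], [-2, 0, 0, 0, 1], [-3, 0, 0, 0, 1], [-4, 0, 0, 0, 1], [-4, 0, 0, 0, 1], [-3, 0, 0, 0, 1], [0, 0, 0, 0, 1], [0, 0, 0, 0, 1]])

```text
time: 24.65
eef_pos: [0.4924, 0.2187, 0.1812]
tcp_rot: [0.706, -0.047, -0.705, -0.047]
contact_force: [0.3, 0.1, -0.9]
opening: 1.003
```

```bash
python3 - <<'E'
from h import *
from plant import read_camera
import cv2
a=read_camera("scene");b=read_camera("side")
delta([.491,.2185,.01])
cv2.imwrite("pics/m9.png",np.hstack([cv2.resize(a["frame"][60:310,200:450,::-1],(400,400)),cv2.resize(b["frame"][100:300,220:420,::-1],(400,400))]))
E
```

```text
t 24.75 tcp [0.491  0.2183 0.1785] open 0.998 F [-0.2  0.7 -0.7] q6 1.93
yaw y -97.6 now [16.85 -0.03 -0.04] xaxis [-0.002 -0.001 -1.   ]
```

View pics/m9.png

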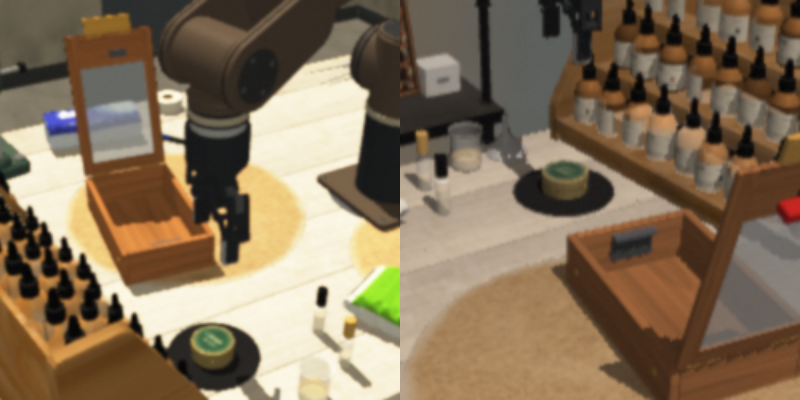

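The tin stands upright and near the pad's centre in both views. The panel leans back and the bystanders haven't moved. I'm handing in.

```bash
python3 -c "
from plant import sign_off
print(sign_off())"
```

```text
the job is handed in; nothing more can be done
None
```

The tin is out of the case, standing upright on the round pad, and the job is handed in. No verdict is reported.

- **Latch:** I turned the lever anticlockwise to its stop. The push force rose to 18 N with no more movement, and the picture showed the lever along case -x.
- **Panel:** I lifted it by the sides of the tab, and the fingers slipped off at about 1.75 rad. I then pushed it to its stop with the shut fingers, where the force rose to 37 N with no more movement.
- **Tin:** I gripped it in the case, carried it over and lowered it until light contact of about 4 N, then released it and drew the arm clear.

**Last checks:** At about 25 s of the 72 s, both views showed the tin upright and close to the pad's centre. They also showed the panel leaning back and nothing visibly moved among the beaker, funnel and atomisers. I checked the bystanders by eye and did not measure them.

**What went wrong or disagreed:**
- **Tab grasp:** On the first try a finger landed on top of the tab, at about 71 N wrist force (limit 120 N). I backed off, moved 3.5 mm sideways and the second try went in cleanly.
- **Pad position:** My readings of the pad's centre from the scene and side cameras differed by about 15 mm. I used roughly their mean, which the wrist camera supported, and the 36 mm tolerance covers the spread.

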